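Press a brass insert home with bolted-down locking pliers

ROBOT

A 7-joint arm with a two-finger parallel gripper is mounted at the origin on the work surface. World frame = base frame: x ahead of the robot, y to its left, z up, the work surface at z = 0. Lengths are in m, angles in rad, forces in N, time in s.
With the tool pointing down it reaches from about 0.425 to 1.025 m from the base axis. Payload 9.4 kg.
Tool frame: the origin (TCP) lies midway between the tips of the shut fingers; the grasp point (between the pads) lies 19 mm behind it (pinch_z is the distance from the TCP to the grasp point, in m); z points along the fingers, y is the line along which they close (so a half turn about z gives the same grasp; the last joint's range is limited). The gripper opens to 85 mm and grips with 20 to 120 N. Pads are 22 mm wide; open, the fingers measure 114 mm over their backs; the gripper's body (76 mm by 85 mm) begins 54 mm behind the grasp point. The pads swing forward as they close: fully open they stand 13 mm farther back than shut.
Start: joints at [-1.248, 0.599, -0.003, 1.599, 0.002, 0.943, -0.08], TCP at [0.282, 0.668, 0.231] pointing down, gripper open.
Joint ranges: [-2.57, 2.57], [-0.35, 1.97], [-1.29, 1.29], [0.11, 2.56], [-1.05, 4.19], [0.11, 1.86], [-2.63, 2.63]. Speed limits (rad/s): [2.22, 2.22, 3.01, 3.01, 3.14, 3.14, 3.14].

INTERFACE

Orientations are given as a unit quaternion [x, y, z, w].
In Python, from station import movep, line_to, goto_joints, move_gripper, hold, inverse_kinematics, capture, IKError, sign_off, get_time_s, get_joint_positions, get_qd, get_joint_efforts, get_position, get_tcp_rot, get_force, get_wrist_torque, get_width, pinch_z gives the robot as it stands. The module is installed in compiled form; this text tells all that it offers. Calls block until the motion is done:
- movep(position, orientation): joint-space move of the TCP to a pose.
- line_to(position, ori=None, v=0.15, f_stop=None): straight line of the TCP; ori=None keeps the orientation; v is the mean speed in m/s. With f_stop (N) it stops when the force on the tool has changed by that much, and returns True; else False.
- goto_joints(angles): joint-space move.
- move_gripper(opening, newtons=None): opening from 0.0 (shut) to 1.0 (fully open); newtons is the grip in N (None keeps the last); returns when the fingers have stopped.
- hold(seconds).
- inverse_kinematics(position, orientation): joint angles nearest the present ones, or None.
- capture(name): name is "side" or "top"; returns a dict with "color" (480x640x3 uint8, blue, green, red), "camera_matrix" (3x3 intrinsics, pixels), "R" (3x3) and "t" (3): a world point X has camera coordinates R X + t. Camera axes: x right, y down, z forward; pixel columns grow to the right and rows downward; lengths in m; the calibration is good to about 2 mm. A picture is of the moment at which its call begins. There is no depth.
A pose or a line that the arm cannot do raises IKError and nothing moves.
- sign_off(): hands the job in, once; it reports no verdict.
Readings, each from a call of its own:
- get_time_s(): time.
- get_joint_positions(): joint angles.
- get_qd(): joint speeds.
- get_joint_efforts(): joint torques, N m.
- get_position(): TCP position.
- get_tcp_rot(): TCP orientation.
- get_force(): force on the tool from outside, world axes, zero at the start.
- get_wrist_torque(): the same for the moment, N m.
- get_width(): opening from 0.0 (shut) to 1.0 (fully open).
Only numpy, scipy, OpenCV 4.12 (cv2) and the standard library are available. Lean on these libraries where they do the work, as an engineer would, in place of code of your own. Each camera call takes 0.05 s, during which the arm holds its last target. There are 200 camera calls.

TASK

One of the three blue lantern lugs has a brass insert that still stands proud of its face: stand that lug in the nest of the locking pliers, fully down but without forcing it, with its insert facing the moving jaw, and let go of it. Push the moving handle in by feel until the pliers snap over centre, so that the insert is pressed fully home and the pliers stay locked on the lug by themselves with your hand off, and do not go on forcing the handle against its stop. Then flick the release lever, gently and without prying at the handle, so that the jaws spring wide open, leaving the lug standing in the nest and all the other things where they are.

Things in the scene. Friction and masses are not known exactly. Their poses are not given: they have to be found in the camera images.
- lug: The lug to work on (mm): blue plastic, foot 20 (x) x 36 (y) x 34 high, on it a tongue 12 (x) x 28 (y) up to 58: grip the tongue across its 28. Origin: centre of the underside, z up. A brass insert enters its front (-x) face 20 above the underside; its 12 wide, 1.5 thick head stands 2.8 to 4 off the face. 65 g. Stands upright, front roughly to the robot, in one of three places.
- lug_insert (a joint): How far the lug's insert has been pressed in (m): 0 to 0.0012 at the start, 0.004 fully home (head on the face). A tight fit: about 38 N at the jaw moves it.
- done_a: A finished lug of the same form, its insert already home (only the 1.5 mm head shows). Origin as for the lug. Leave it alone.
- done_b: Another finished lug, the same as done_a. Leave it alone.
- pliers: Steel locking pliers (mm), 280 long, lying flat, bolted on a 6 thick base plate. Origin: on the bench under the jaw pivot; +y along the pliers to jaws and nest, +x from moving to fixed handle. All parts lie 14 to 38 above the bench; moving jaw and handle on the -x side. Plate and fixed handle with its screw end at y = -134; moving handle and lever reach back to -180, free room beside them.
- nest (a point): Centre of the nest on the base plate, 6 mm above the bench, axes as pliers; the lug's origin goes here, axes parallel. Round its foot, 1 clear: two cheeks 10 high (+y, -y), a lip 5 high in front, behind it the anvil pad (16 to 36 above the bench). It may stand anywhere in that clearance. Open moving jaw: about 6 before the insert. Do not jam the lug in it (100 N at most). Nothing here is higher than 38 above the bench.
- handle (a joint): Toggle angle of the moving handle (rad): 0 wide open (a spring holds it), 0.27 as the jaw meets the insert, about 0.69 dead centre, 0.793 locked on its stop. Pushing at handle_pad takes 5 N to start, about 15 N as the insert begins to move and again just before centre; past centre it snaps to its stop by itself and stays. Keep the push under 30 N.
- handle_pad (a point): Point on the outer (-x) face of the moving handle (mm), 30 from its end, 26 above the bench; the handle is 18 high (17 to 35 above the bench), 5 thick here. Push here with closed fingers. It swings some 70 from open to locked, on an arc of radius 148 about x = -26, y = -6 in the pliers' frame. Open it is at x = -108, y = -129. Its axes are the pliers' when open and turn with the handle.
- lever (a joint): Angle of the release lever to the moving handle (rad): about 0.07 when locked (it stands out towards the fixed handle), -0.15 half open, 0 open. It is linked to the toggle: pressing it towards the moving handle drives the toggle back over centre.
- lever_tip (a point): Point on the inner (+x) face of the release lever's end paddle (22 mm long along the handle, 16 high, mid-height 26 above the bench). Locked, it is at about x = -9, y = -162 in the pliers' frame: push it towards -x. It takes 4 to 8 N and yields; after some 15 mm the pliers spring open, lever and handle running away from the finger. Keep the push under 25 N.
- screwdriver: Screwdriver with a black handle lying between the robot and the pliers. Leave it alone.
- spool: Solder spool, 56 mm wide, 46 mm high. Leave it alone.
- dish: Small steel dish, 72 mm wide, with spare inserts. Leave it alone.
- board: Circuit board, 70 x 95 mm, lying flat. Leave it alone.
- battery: Black battery, 47 x 90 x 70 mm. Leave it alone.
Mind the look-alikes: they are no part of the job. Leave any green or red look-alike of the lug alone.

How it is judged:
On the way, in this order (a step that is already met when the one before it is completed fails the run):
1. the lug stands fully down in the nest, insert towards the moving jaw, let go (horizontal distance between lug and nest below 0.006 m and z of lug in the frame of nest between -0.003 and 0.003 m and angle between lug's own z axis and vertical below 0.08 rad and angle between the x axis of lug and the x axis of pliers, either way round below 0.12 rad and contact force between the fingers and lug below 0.2 N), for 0.2 s.
2. the insert is home and the pliers are locked over centre on the lug, staying so with the handle let go (value of joint handle above 0.755 rad and value of joint lug_insert above 0.0033 m and contact force between the fingers and handle below 0.2 N and contact force between pliers and lug above 20 N), for 0.3 s.
3. the release lever is pushed while the pliers are still locked (value of joint handle above 0.71 rad and contact force between the fingers and lever above 2 N).
At the end, for the whole second after the job is handed in: The pliers are wide open (toggle under 0.15 rad), the insert is pressed in at least 3.3 mm of 4, and the lug stands at rest in the nest: within 6 mm of its centre, underside within 3 mm of the plate, upright within 0.08 rad, squared to the pliers within 0.12 rad (value of joint handle below 0.15 rad and value of joint lug_insert above 0.0033 m and horizontal distance between lug and nest below 0.006 m and z of lug in the frame of nest between -0.003 and 0.003 m and angle between lug's own z axis and vertical below 0.08 rad and angle between the x axis of lug and the x axis of pliers, either way round below 0.12 rad and linear speed of lug below 0.02 m/s); the robot touches nothing.
It fails at once if the lug is pressed on the nest with more than 100 N while the pliers are open (contact force between lug and pliers above 100 N and value of joint handle below 0.1 rad).
It fails at once if the handle is pushed with more than 30 N (contact force between the fingers and handle above 30 N).
It fails at once if the release lever is pushed with more than 25 N (contact force between the fingers and lever above 25 N).
It fails at once if another thing on the bench is shifted by more than 20 mm (distance of any of done_a, done_b, screwdriver, spool, dish, board, battery from where it was at the start of the episode above 0.02 m).
It also fails if it takes over 72 s, if anything falls off the work surface, if the arm or the gripper's body presses on something with over 40 N, if the wrist force passes 120 N, or if a joint passes its speed limit or range.

## Working session

There is one attempt and no reset: what is moved stays moved. The work goes in short steps, each a Python script; the robot and the scene stay as the last script left them, time stands still between calls to the robot, and variables do not carry over. Pictures are saved under pics/ and viewed, on a budget of 15 in all, crops included, one or two more only if the job needs it, and the job is handed in when it is done.

```bash
mkdir -p pics
cat > h.py <<'E'
from station import *
import numpy as np, cv2
from scipy.spatial.transform import Rotation as Ro
def ray(c,u,v,z):
    K,R,t=[np.array(c[k],float) for k in("camera_matrix","R","t")]
    d=R.T@np.linalg.inv(K)@np.array([u,v,1.]);o=-R.T@t
    return o+d*(z-o[2])/d[2]
def proj(c,X):
    K,R,t=[np.array(c[k],float) for k in("camera_matrix","R","t")]
    p=K@(R@np.array(X,float)+t);return p[:2]/p[2]
def crop(im,x0,y0,x1,y1,s,name):
    cv2.imwrite(name,cv2.resize(im[y0:y1,x0:x1],None,fx=s,fy=s,interpolation=cv2.INTER_CUBIC))
E
python3 - <<'E'
from h import *
for n in("top","side"):
    c=capture(n);cv2.imwrite(f"pics/{n}0.png",c["color"]);np.save(f"{n}.npy",c,allow_pickle=True)
    R=np.array(c["R"]);print(n,-R.T@c["t"],R[2],c["camera_matrix"][0][0])
print(get_tcp_rot(),pinch_z() if callable(pinch_z) else pinch_z)
E
```

```text
top [ 0.50270749 -0.0410059   0.97490529] [ 0.12691349  0.02473235 -0.9916054 ] 448.1114564064425
side [0.15629255 0.53469489 0.58869819] [ 0.48771806 -0.63810713 -0.59577713] 477.0922174781056
[ 1.98511482e-01  9.80098320e-01 -6.85422181e-04 -6.87983477e-05] 0.0187
```

View pics/top0.png

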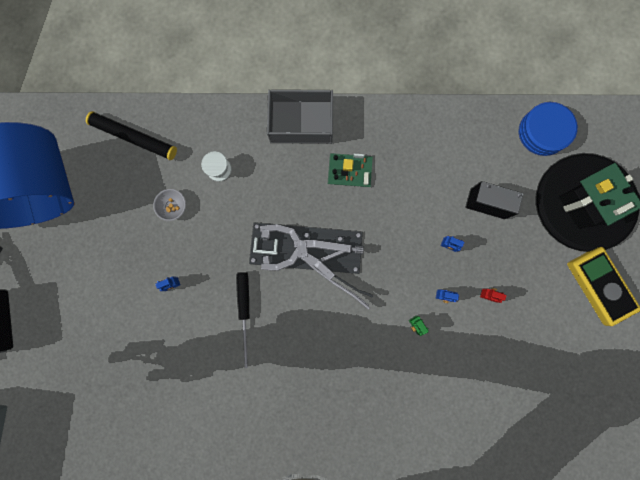

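View pics/side0.png

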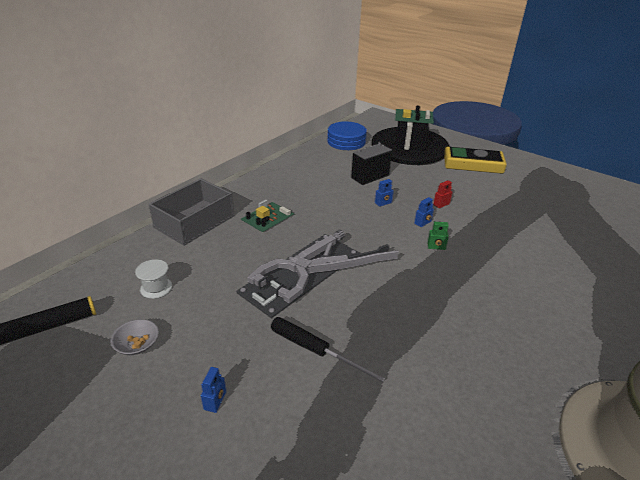

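Top view: blue lugs are at (168,284), (453,243) and (447,295), which in the side view are (213,390), (384,193) and (425,212). The look-alikes are red (492,295) and green (419,325). The pliers are at about (305,250), with the jaws to the left (+y). Next is a close crop of all three blue lugs in both views.

Run:
```python
from h import *
t=cv2.imread("pics/top0.png");s=cv2.imread("pics/side0.png")
def cr(im,x,y,w,h,W,H): return cv2.resize(im[y-h//2:y+h//2,x-w//2:x+w//2],(W,H),interpolation=cv2.INTER_CUBIC)
a=np.hstack([cr(s,213,390,50,56,266,298),cr(s,384,193,50,56,266,298),cr(s,425,212,50,56,266,298)])
b=np.hstack([cr(t,168,284,50,56,266,298),cr(t,453,243,50,56,266,298),cr(t,447,295,50,56,266,298)])
cv2.imwrite("pics/lugs.png",np.vstack([a,b]))
crop(t,240,210,400,320,5,"pics/pl.png")
```

```text
(no output)
```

View pics/lugs.png

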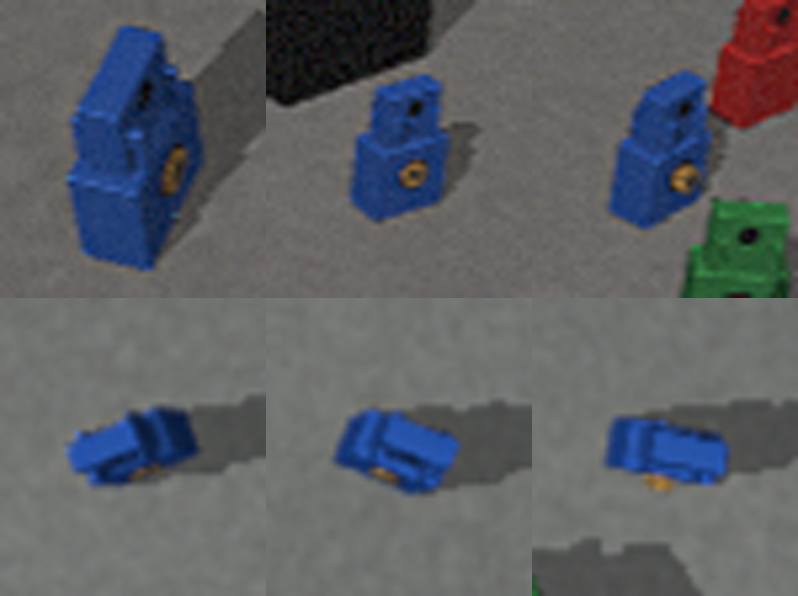

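View pics/pl.png

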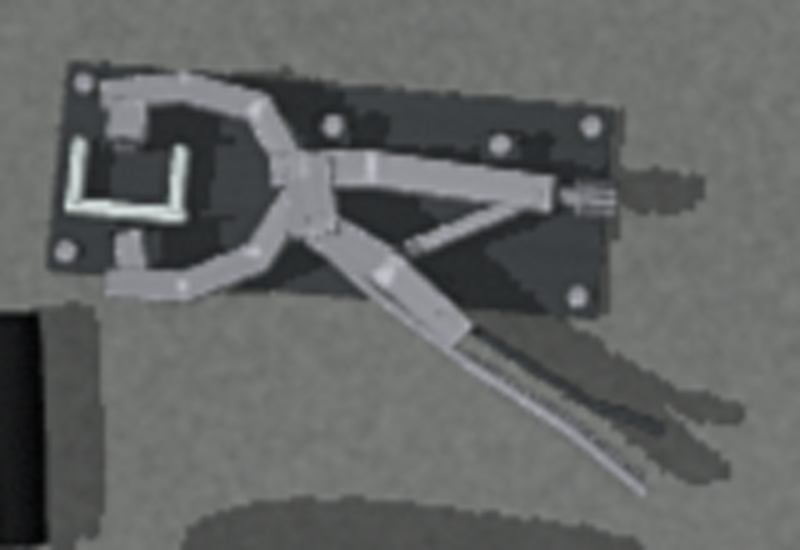

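The third lug (top 447,295) has its brass head clearly standing off the face in both views, while the other two heads lie flush. So that is the one to work on. In the pliers crop, the plate corners are at (70,62), (620,108), (50,268) and (603,318), and the nest cheeks are at x≈73 and x≈180.

Run:
```python
from h import *
c=np.load("top.npy",allow_pickle=True).item()
f=lambda u,v,z:ray(c,(u+.5)/5-.5+240,(v+.5)/5-.5+210,z)
P={}
for n,u,v,z in[("TL",70,62,.006),("TR",620,108,.006),("BL",50,268,.006),("BR",603,318,.006),
 ("cLtop",79,140,.016),("cLbot",72,207,.016),("cRtop",180,147,.016),("cRbot",181,217,.016),("anvilL",105,140,.016),("anvilR",145,143,.016),("jawR",140,235,.026),("jawL",115,232,.026),
 ("hend",645,492,.035),("pivot",312,190,.038)]:
  P[n]=f(u,v,z)
yd=(P["TL"]-P["TR"]+P["BL"]-P["BR"])[:2];yd/=np.linalg.norm(yd);xd=np.array([yd[1],-yd[0]])
print("yaw",np.degrees(np.arctan2(xd[1],xd[0])))
o=(P["TR"]+P["BR"])[:2]/2+134e-3*yd
for n,p in P.items(): print(n,p.round(4),"rel mm",((p[:2]-o)@np.array([xd,yd]).T*1e3).round(1))
t=c["color"];s=cv2.imread("pics/side0.png")
a=cv2.resize(t[218:273,245:305],(400,367),interpolation=cv2.INTER_CUBIC)
b=cv2.resize(s[235:315,235:322],(400,367),interpolation=cv2.INTER_CUBIC)
d=cv2.resize(t[270:320,427:467],(400,500),interpolation=cv2.INTER_CUBIC)[150:380]
e=cv2.resize(s[192:232,405:445],(400,400),interpolation=cv2.INTER_CUBIC)
cv2.imwrite("pics/nest.png",np.vstack([np.hstack([a,b]),np.hstack([d,e[85:315]])]))
```

```text
yaw -4.252602281142534
TL [0.6488 0.1198 0.006 ] rel mm [ 45.3 107.3]
TR [ 0.6313 -0.121   0.006 ] rel mm [  45.7 -134.2]
BL [0.5583 0.1256 0.006 ] rel mm [-45.3 106.3]
BR [ 0.5401 -0.1139  0.006 ] rel mm [ -45.7 -133.8]
cLtop [0.6132 0.1132 0.016 ] rel mm [10.3 98. ]
cLbot [0.5841 0.1152 0.016 ] rel mm [-18.8  97.9]
cRtop [0.6107 0.0693 0.016 ] rel mm [11.1 54.1]
cRbot [0.5804 0.0681 0.016 ] rel mm [-19.   50.6]
anvilL [0.6134 0.1019 0.016 ] rel mm [11.3 86.8]
anvilR [0.6123 0.0845 0.016 ] rel mm [11.5 69.4]
jawR [0.5717 0.0842 0.026 ] rel mm [-28.9  66.1]
jawL [0.5729 0.0949 0.026 ] rel mm [-28.5  76.8]
hend [ 0.4676 -0.1292  0.035 ] rel mm [-116.9 -154.4]
pivot [0.5907 0.0107 0.038 ] rel mm [-4.5 -5.8]
```

View pics/nest.png

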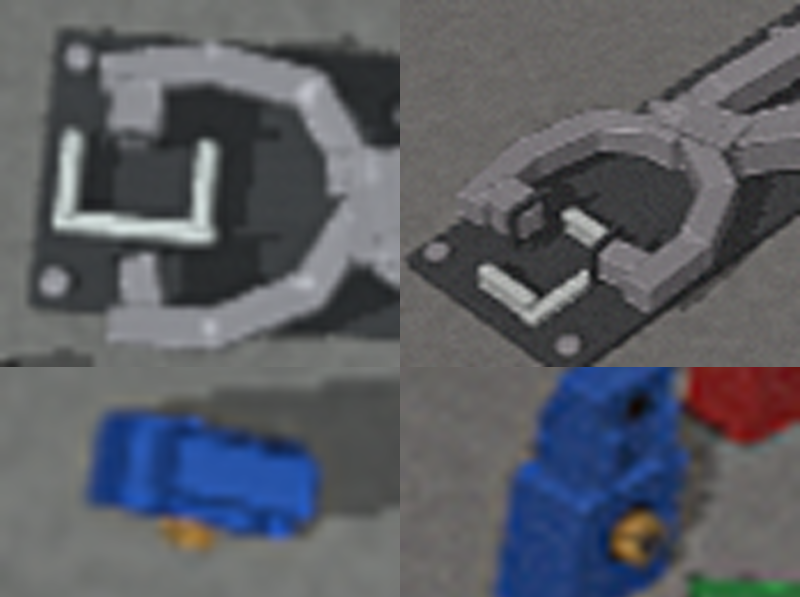

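```bash
cat >> h.py <<'E'
def box(x0,x1,y0,y1,z0,z1): return np.array([[x,y,z] for x in(x0,x1) for y in(y0,y1) for z in(z0,z1)])/1e3
FOOT=box(-10,10,-18,18,0,34);TNG=box(-6,6,-14,14,34,58)
def sil(c,parts,pose,S=8,win=None):
    x,y,z,a=pose;M=Ro.from_euler('z',a).as_matrix();x0,y0,w,h=win
    m=np.zeros((h*S,w*S),np.uint8)
    for p in parts:
        q=np.array([proj(c,M@v+[x,y,z]) for v in p])
        q=((q+.5-[x0,y0])*S-.5)
        cv2.fillConvexPoly(m,cv2.convexHull(q.astype(np.float32)).round().astype(np.int32),1)
    return cv2.resize(m.astype(np.float32),(w,h),interpolation=cv2.INTER_AREA)
def bluemask(c,win):
    x0,y0,w,h=win;b,g,r=cv2.split(c["color"][y0:y0+h,x0:x0+w].astype(np.float32))
    return np.clip((b-r-15)/60,0,1)
E
python3 - <<'E'
from h import *
from scipy.optimize import minimize
t=np.load("top.npy",allow_pickle=True).item();s=np.load("side.npy",allow_pickle=True).item()
p=ray(t,451.2,295.7,.058);a=ray(t,444.3,292.1,.058);b=ray(t,458.5,293.6,.058);d=a-b
y0=np.arctan2(d[1],d[0])-np.pi/2;print(p,np.degrees(y0))
V=[(t,(430,275,40,40)),(s,(405,190,32,42))]
for sel in([0,1],[0],[1]):
    f=lambda q:sum(np.abs(sil(V[i][0],[FOOT,TNG],(q[0],q[1],0,q[2]),win=V[i][1])-bluemask(*V[i])).sum() for i in sel)
    x0=np.array([p[0],p[1],y0])
    r=minimize(f,x0,method="Nelder-Mead",options=dict(initial_simplex=[x0,x0+[.006,0,0],x0+[0,.006,0],x0+[0,0,.15]],xatol=1e-4,fatol=.05))
    print(sel,r.x.round(4),np.degrees(r.x[2]),r.fun)
# nest overlay
yaw=np.radians(-4.25);M=Ro.from_euler('z',yaw).as_matrix();o=(np.array([.63565,-.11745,0])-[.05,0,0]+M@[0.0,0,0]);
o=np.array([.58575-0,-.11745,0])+M@[0,.134,0];print("origin",o)
n=M@[0,.076,.006]+o;print("nest",n)
out=[]
for c,(x0,y0,x1,y1) in((t,(245,218,305,273)),(s,(235,235,322,315))):
    S=400/(x1-x0);im=cv2.resize(c["color"][y0:y1,x0:x1],(400,367*1),interpolation=cv2.INTER_CUBIC);sy=367/(y1-y0)
    L=lambda P,col:cv2.polylines(im,[np.array([((proj(c,M@(np.array(v)/1e3)+n)+.5-[x0,y0])*[S,sy]) for v in P]).round().astype(np.int32)],False,col,1)
    L([(11,19,10),(-11,19,10),(-11,19,5),(-11,-19,5),(-11,-19,10),(11,-19,10)],(0,0,255))
    L([(11,8,30),(11,-8,30),(11,-8,10),(11,8,10),(11,8,30)],(0,255,255))
    L([(-45,30.5,0),(45,30.5,0)],(0,255,0))
    out.append(im)
cv2.imwrite("pics/ov.png",np.hstack(out))
E
```

```text
[ 0.4955262  -0.29285117  0.058     ] -5.173382830914031
[0, 1] [ 0.4963 -0.2929 -0.1391] -7.968103907006315 100.89166259765625
[0] [ 0.4959 -0.2938 -0.1776] -10.174221379412922 16.82291603088379
[1] [ 0.4958 -0.2911 -0.0992] -5.6839181978501685 71.328125
origin [0.59568054 0.01618152 0.        ]
nest [0.60131278 0.09197254 0.006     ]
```

View pics/ov.png

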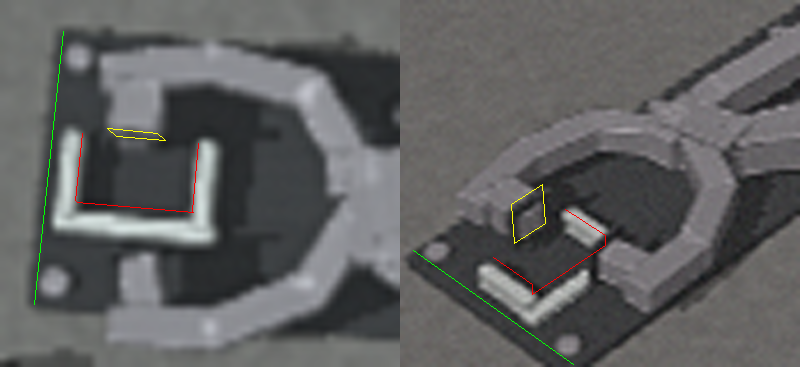

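Top overlay: the true nest sits about 2 mm nearer the robot (−x) than drawn. The side view agrees and also suggests slightly more +y. I'll grasp the lug first, then correct camera-relatively with the lug held above the nest.

```bash
cat >> h.py <<'E'
def down(a,flip=False): return (Ro.from_euler('z',a+(np.pi if flip else 0))*Ro.from_quat([0,1,0,0])).as_quat()
E
python3 - <<'E'
from h import *
a=-.139
for fl in(0,1):
    for p,yw in(((.496,-.2925,.16),a),((.599,.093,.12),-.0742)):
        q=inverse_kinematics(p,down(yw,fl));print(fl,None if q is None else np.round(q,2))
q=down(a)
move_gripper(.6,40)
movep((.496,-.2925,.16),q);print(get_time_s())
line_to((.496,-.2925,.037),q,v=.12,f_stop=15)
print(get_position(),get_force())
move_gripper(0,40);print(get_width(),get_force(),get_time_s())
line_to((.496,-.2925,.16),q,v=.15);print(get_position(),get_width(),get_force(),get_time_s())
c=capture("side");cv2.imwrite("pics/g.png",c["color"])
E
```

```text
0 [ 0.38  0.51  0.07  2.02 -0.06  0.61  1.93]
0 [-0.2   0.6  -0.07  1.97  0.07  0.58  1.18]
1 [-0.03  0.61  0.71  2.04 -0.62  0.71 -0.63]
1 [-0.64  0.68  0.62  2.   -0.64  0.66 -1.26]
3.975
[ 0.49635304 -0.29271817  0.03760469] [ 0.89846144 -0.29661058  0.39696868]
0.3191507021797113 [-0.44571233 -0.30149818  6.10687205] 5.475
[ 0.49557901 -0.29221683  0.15932635] 0.3165294884589948 [-0.15459738  0.89167395 -0.87872676] 6.4417
```

Run:
```python
from h import *
yaw=np.radians(-4.25);q=down(yaw)
movep((.5991,.0936,.16),q)
line_to((.5991,.0936,.081),q,v=.15)
hold(.2);print(get_position(),Ro.from_quat(get_tcp_rot()).apply([0,1,0]),get_force(),get_time_s())
c=capture("side");np.save("side1.npy",c,allow_pickle=True);t=capture("top");np.save("top1.npy",t,allow_pickle=True)
a=cv2.resize(c["color"][220:310,235:325],(540,540),interpolation=cv2.INTER_CUBIC)
b=cv2.resize(t["color"][215:275,245:305],(260,260),interpolation=cv2.INTER_CUBIC)
cv2.imwrite("pics/held.png",np.hstack([a,np.vstack([b,np.zeros((280,260,3),np.uint8)])]))
```

```text
[0.59970596 0.09361634 0.08208551] [7.42832491e-02 9.97237043e-01 5.27802041e-04] [-0.58127831 -0.24124292 -0.68198205] 8.85
```

View pics/held.png

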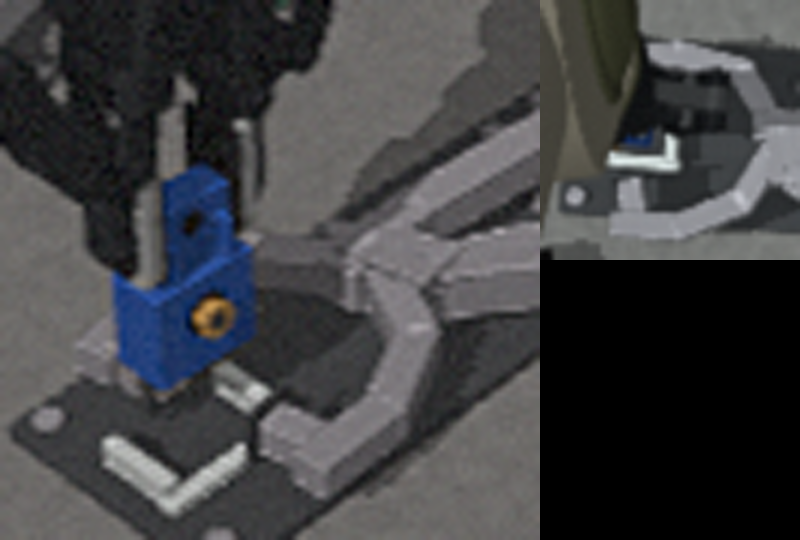

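The lug is held upright, insert facing −x, with its near bottom corner at (163,388) above the nest. The nest's lip and cheek corner is at about (173,488). Next I compare both through the same camera.

Run:
```python
from h import *
from scipy.optimize import minimize
s=np.load("side1.npy",allow_pickle=True).item();t=np.load("top.npy",allow_pickle=True).item()
tcp=np.array([.5997,.0936]);yaw=-.0742;M=Ro.from_euler('z',yaw).as_matrix()[:2,:2]
W=(248,268,36,22);b=bluemask(s,W)
f=lambda q:np.abs(sil(s,[FOOT],(q[0],q[1],.0445,yaw),win=W)-b).sum()
x0=tcp
for fx in(0,):
  r=minimize(f,x0,method="Nelder-Mead",options=dict(initial_simplex=[x0,x0+[.005,0],x0+[0,.005]],xatol=1e-4,fatol=.02))
  print("lug by side",r.x,r.fun,"rel tcp in lug axes mm",(M.T@(r.x-tcp)*1e3).round(2))
lug=r.x
# nest points -> nest frame relative to lug estimate
g=lambda u,v,z:M.T@(ray(s,(u+.5)/6-.5+235,(v+.5)/6-.5+220,z)[:2]-lug)*1e3
for n,u,v,z in[("+y cheek in top a",120,434,.016),("+y cheek in top b",165,478,.016),("lip in a",180,485,.011),("lip in b",240,446,.011),("-y cheek top hi",222,362,.016),("-y cheek top lo",270,392,.016),("-y cheek bot",262,408,.006)]: print(n,g(u,v,z).round(1))
# whiteness map of nest enlarged, fit outer model
g=cv2.cvtColor(s["color"],cv2.COLOR_BGR2GRAY)
W2=(250,278,32,32)
wm=np.clip((g[278:310,250:282].astype(np.float32)-150)/50,0,1)
def boxes(k,th): return [box(-11-th,k,19,19+th,0,10),box(-11-th,-11,-19-th,19+th,0,5)]
jm=np.ones_like(wm); jm[:, :]=1
jm[int(278-278):,:]=1
msk=np.fromfunction(lambda r,c:~((c+250>275)&(r+278>283)),(32,32)).astype(np.float32)
msk*=np.fromfunction(lambda r,c:(r+278>290),(32,32))
best=None
for th in(3,4,5):
  for k in(8,10,12):
    f=lambda q:(msk*np.abs(sil(s,boxes(k,th),(q[0],q[1],.006,yaw),win=W2)-wm)).sum()
    r=minimize(f,lug,method="Nelder-Mead",options=dict(initial_simplex=[lug,lug+[.005,0],lug+[0,.005]],xatol=1e-4,fatol=.02))
    print(th,k,r.fun.round(1),(M.T@(r.x-lug)*1e3).round(1))
```

```text
lug by side [0.59954184 0.09430553] 76.01145935058594 rel tcp in lug axes mm [-0.21  0.69]
+y cheek in top a [10.3 19.2]
+y cheek in top b [-12.7  22.6]
lip in a [-13.9  18.3]
lip in b [-14.7  -4.8]
-y cheek top hi [ 11.8 -22.8]
-y cheek top lo [ -8.3 -23.4]
-y cheek bot [ -3.5 -24.3]
3 8 69.4 [-4.   1.2]
3 10 71.7 [-2.9  1.3]
3 12 72.5 [-2.   1.4]
4 8 81.9 [-2.9 -0.1]
4 10 84.1 [-2.3  0.1]
4 12 85.6 [-2.6  0.6]
5 8 93.7 [-2.1 -1.4]
5 10 96.4 [-2.6 -1. ]
5 12 98.9 [-2.2 -0.6]
```

Run:
```python
from h import *
from scipy.optimize import minimize
s=np.load("side1.npy",allow_pickle=True).item();t=np.load("top1.npy",allow_pickle=True).item()
tcp=np.array([.5997,.0936]);yaw=-.0742;M=Ro.from_euler('z',yaw).as_matrix()[:2,:2]
def bm(c,win):
    x0,y0,w,h=win;p=c["color"][y0:y0+h,x0:x0+w].astype(np.float32)
    return np.clip((p[...,0]/(p[...,2]+1)-1.2)/.6,0,1)
W=(248,268,36,22);b=bm(s,W)
hole=np.ones_like(b);hole[0:12,18:28]=0
f=lambda q:(hole*np.abs(sil(s,[FOOT],(q[0],q[1],.0445,yaw),win=W)-b)).sum()
for x0 in(tcp,tcp+[-.003,.002]):
  r=minimize(f,x0,method="Nelder-Mead",options=dict(initial_simplex=[x0,x0+[.005,0],x0+[0,.005]],xatol=1e-4,fatol=.02))
  print("lug by side",r.x,r.fun,"rel tcp mm",(M.T@(r.x-tcp)*1e3).round(2))
lug=r.x
n=lug+M@[-.003,-.0005]
out=[]
for c,(x0,y0,x1,y1),S in((s,(248,262,290,307),12),(t,(252,235,277,260),11)):
    im=cv2.resize(c["color"][y0:y1,x0:x1],None,fx=S,fy=S,interpolation=cv2.INTER_CUBIC)
    def L(P,col,o,z): cv2.polylines(im,[np.array([((proj(c,np.r_[M@(np.array(v[:2])/1e3)+o,z+v[2]/1e3])+.5-[x0,y0])*S) for v in P]).round().astype(np.int32)],False,col,1)
    L([(11,19,10),(-11,19,10),(-11,19,5),(-11,-19,5),(-11,-19,10),(11,-19,10)],(0,0,255),n,.006)
    L([(10,18,0),(-10,18,0),(-10,-18,0),(-10,-18,34)],(0,255,255),lug,.0445)
    out.append(im)
h=max(i.shape[0] for i in out)
cv2.imwrite("pics/ov2.png",np.hstack([cv2.copyMakeBorder(i,0,h-i.shape[0],0,0,cv2.BORDER_CONSTANT) for i in out]))
```

```text
lug by side [0.5991423  0.09468792] 10.45052433013916 rel tcp mm [-0.64  1.04]
lug by side [0.59899126 0.09484482] 10.30989933013916 rel tcp mm [-0.8   1.19]
```

View pics/ov2.png

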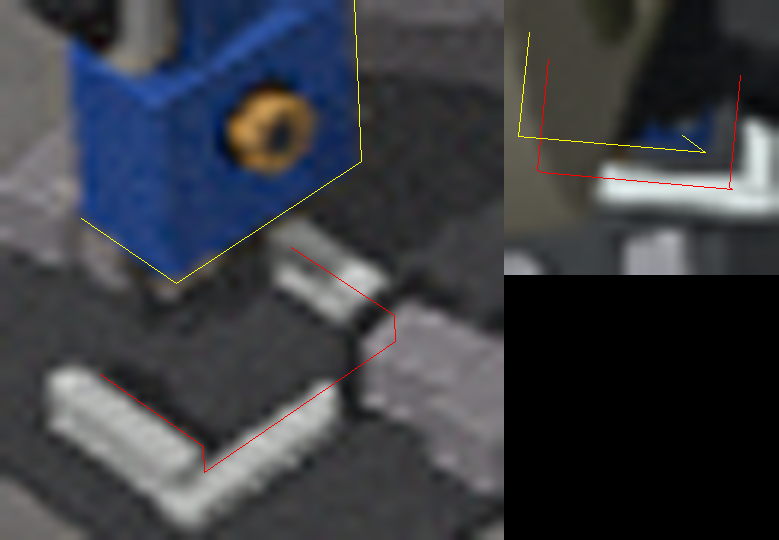

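The overlays fit: side view puts the nest centre about (−3, −0.5) mm from the held lug, top view about (−1.3, −0.5). I'll lower it clear of the anvil, then feel for the anvil in x, back off 1 mm and lower with a force stop.

Run:
```python
from h import *
yaw=-.0742;q=down(yaw);M=Ro.from_euler('z',yaw).as_matrix()
cur=lambda:np.array(get_position())
p=cur()+M@[-.0032,-.0005,0];bias=np.array([.5991,.0936,.081])-cur();print("bias",bias)
line_to(p+bias,q,v=.05)
p[2]=.0376+.0205
print(line_to(p+bias,q,v=.05,f_stop=6),cur(),get_force())
f0=np.array(get_force())
hit=line_to(p+bias+M@[.007,0,0],q,v=.012,f_stop=3)
c=cur();print("anvil",hit,c,(M.T@(c-p)*1e3).round(2),np.array(get_force())-f0,get_time_s())
```

```text
bias [-0.00036611 -0.00013928 -0.00080605]
False [0.59580599 0.09326139 0.05699659] [-0.33245296  0.37358374 -1.05629777]
anvil True [0.59891687 0.09309745 0.05705668] [ 2.7  -0.18 -1.04] [ 0.41243496 -0.83100727  0.28578968] 10.2333
```

Run:
```python
from h import *
yaw=-.0742;q=down(yaw);M=Ro.from_euler('z',yaw).as_matrix()
cur=lambda:np.array(get_position())
hold(.2);print(cur(),get_force())
b=np.array([-.0004,-.0001,0.0002])
for i in range(8):
    c=cur()
    line_to(np.r_[(c+M@[.0005,0,0])[:2]+b[:2],.0572],q,v=.01);hold(.1)
    f=M.T@np.array(get_force());print((M.T@cur()*1e3).round(2),f.round(2))
    if f[0]<-5: break
print(get_time_s())
```

```text
[0.59877729 0.09301477 0.05667848] [-0.32391916 -0.07670666 -1.05946857]
[590.34 136.99  57.19] [ 0.    0.37 -0.65]
[590.41 136.88  57.19] [-1.12  1.04 -0.72]
[590.45 136.8   57.19] [-0.4   0.21 -0.69]
[590.5  136.7   57.19] [-0.25 -0.01  0.05]
[590.54 136.61  57.18] [-0.44  0.86 -0.53]
[590.57 136.48  57.18] [-1.26  0.49 -0.01]
[590.59 136.32  57.17] [-1.82  0.4  -0.41]
[590.62 136.19  57.17] [-1.55  1.75  0.13]
13.2333
```

Run:
```python
from h import *
yaw=-.0742;q=down(yaw);M=Ro.from_euler('z',yaw).as_matrix()
cur=lambda:np.array(get_position())
c0=np.array(M@[.5906,.1369,.0575])
for k in range(0,11):
    line_to(c0+M@[k*.0005,0,0],q,v=.02);hold(.06)
    f=np.mean([M.T@np.array(get_force()) for _ in range(3) if hold(.02) is None],0);print(k,(M.T@cur()*1e3).round(2),f.round(2))
    if f[0]<-6: break
print(get_time_s())
```

```text
return _methods._mean(a, axis=axis, dtype=dtype,
  ret = ret.dtype.type(ret / rcount)
Traceback (most recent call last):
IndexError: invalid index to scalar variable.
```

```bash
cat >> h.py <<'E'
def favg(n=4):
    L=[]
    for _ in range(n): hold(.02);L.append(get_force())
    return np.mean(L,0)
E
python3 - <<'E'
from h import *
yaw=-.0742;q=down(yaw);M=Ro.from_euler('z',yaw).as_matrix()
cur=lambda:np.array(get_position())
c0=np.array(M@[.5906,.1369,.0575])
for k in range(0,12):
    line_to(c0+M@[k*.0005,0,0],q,v=.02)
    f=M.T@favg();print(k,(M.T@cur()*1e3).round(2),f.round(2))
    if f[0]<-6: break
print(get_time_s())
E
```

```text
0 [590.64 136.73  57.52] [-1.48 -0.75 -0.95]
1 [590.8  136.8   57.49] [-2.77 -1.05  1.11]
2 [591.11 136.8   57.46] [-5.39 -1.17  2.38]
3 [591.2  136.87  57.42] [-6.   -1.37  2.46]
14.8583
```

Run:
```python
from h import *
yaw=-.0742;q=down(yaw);M=Ro.from_euler('z',yaw).as_matrix()
cur=lambda:np.array(get_position())
T=np.array([.5895,.1373,.0575])
line_to(M@T,q,v=.03);print((M.T@cur()*1e3).round(2),(M.T@favg()).round(2))
for dy in(0,.0012,-.0012):
    T[1]=.1373+dy;T[2]=.0545
    line_to(M@T,q,v=.03)
    hit=line_to(M@[T[0],T[1],.0425],q,v=.02,f_stop=7)
    c=cur();print(dy,hit,(M.T@c*1e3).round(2),(M.T@favg()).round(2),get_time_s())
    if c[2]<.0455: break
s=capture("side");np.save("side2.npy",s,allow_pickle=True);t=capture("top")
crop(s["color"],235,225,325,310,6,"pics/in.png")
```

```text
[590.48 137.76  57.68] [-0.43 -0.1  -0.37]
0 True [589.51 137.08  43.83] [-0.34 -0.56  6.51] 16.025
```

View pics/in.png

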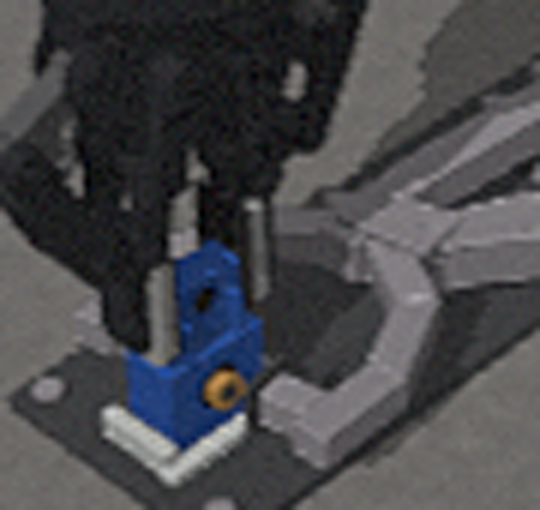

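The lug is fully down in the nest (TCP z 43.8 mm against 43.6 expected). In the picture its foot sits between the cheeks and behind the lip at about (185,420), insert towards the moving jaw. I'll release, then move to the handle.

```bash
cat >> h.py <<'E'
YAW=-.0742;MP=Ro.from_euler('z',YAW).as_matrix()
O=MP@np.array([.591,.0608,0])   # pliers origin, world
def P2W(x,y,z): return O+MP@np.array([x,y,0])/1e3+[0,0,z]
def tang(th): # world closing tangent angle
    return np.arctan2(82,-123)-np.pi+np.pi/2+np.arctan2(0,1)+th+YAW if False else np.arctan2(-82,123)+th+YAW
def padpose(th,back=.011,z=.019):
    c,s=np.cos(th),np.sin(th);r=np.array([-82*c+123*s,-82*s-123*c])
    a=tang(th);return P2W(-26+r[0],-6+r[1],z)-back*np.array([np.cos(a),np.sin(a),0])
E
python3 - <<'E'
from h import *
hold(.05);c=np.array(get_position())
move_gripper(.6);print(get_width(),favg())
line_to([c[0],c[1],.14],v=.15);print(get_time_s())
s=capture("side");cv2.imwrite("pics/side_rel.png",s["color"]);t=capture("top");cv2.imwrite("pics/top_rel.png",t["color"])
print(np.degrees(tang(0)),padpose(0),padpose(.47))
for fl in(0,1):
    for th in(-.2,0,.5):
        q=inverse_kinematics(padpose(th),down(tang(max(th,0)),fl));print(fl,th,None if q is None else np.round(q,2))
S=cv2.resize(s["color"][225:310,235:325],(400,378),interpolation=cv2.INTER_CUBIC);T=cv2.resize(t["color"][215:275,245:308],(400,378),interpolation=cv2.INTER_CUBIC)
cv2.imwrite("pics/rel.png",np.hstack([S,T]))
E
```

```text
0.6022678819703475 [-0.03277719 -0.26781813 -0.07572281]
17.3917
-37.9414143658505 [ 0.46794016 -0.09705466  0.019     ] [ 0.52847212 -0.13023958  0.019     ]
0 -0.2 [-0.07  0.69  0.16  2.37 -0.88  0.13  1.84]
0 0 [ 0.05  0.69  0.05  2.31 -0.24  0.14  1.24]
0 0.5 [ 0.11  0.72  0.04  2.15 -0.09  0.27  1.64]
1 -0.2 [-0.07  0.69  0.16  2.37 -0.88  0.13 -1.3 ]
1 0 [-0.03  0.7   0.17  2.32 -0.69  0.17 -1.45]
1 0.5 [-0.21  0.8   0.53  2.17 -1.01  0.45 -0.59]
```

View pics/rel.png

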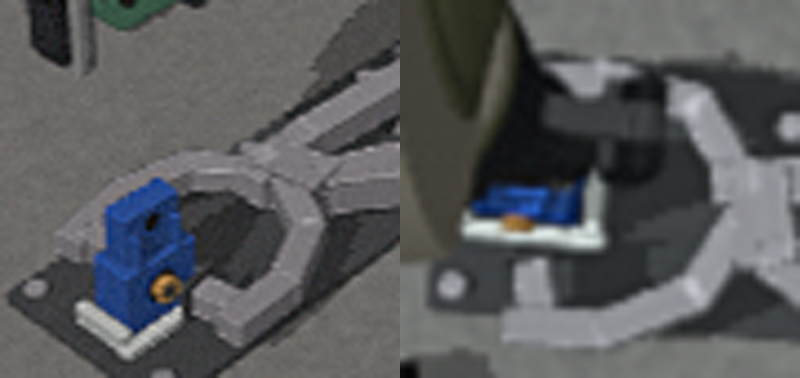

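The lug stands squarely in the nest with the gripper off it. Now the handle push.

```bash
cat > push.py <<'E'
from h import *
th=-.13;q=down(tang(0))
move_gripper(0)
a=padpose(th);movep([a[0],a[1],.13],q)
line_to(a,q,v=.15);f0=favg();print(get_time_s(),get_position(),get_width(),f0.round(2))
mx=0;log=[];snap=False
while th<.52:
    th+=.012
    w=tang(max(th,0))
    stop=line_to(padpose(th),down(w),v=.05,f_stop=9)
    d=np.array([np.cos(w),np.sin(w),0]);fv=np.mean([get_force(),(hold(.02),get_force())[1]],0)-f0
    f=-(fv@d);log.append((round(th,3),round(f,1),round(float(np.linalg.norm(fv)),1)))
    mx=max(mx,f)
    if f>25: print("too hard");break
    if th>.3 and mx>9 and f<2.5: snap=True;break
print(log,snap,get_time_s(),get_position())
if snap or f>25:
    w=tang(th);d=np.array([np.cos(w),np.sin(w),0]);p=np.array(get_position())
    line_to(p-d*.03,v=.1);p=np.array(get_position());line_to([p[0],p[1],.13],v=.2)
    print(favg()-f0,get_time_s())
    np.save("f0.npy",f0)
    t=capture("top");s=capture("side");cv2.imwrite("pics/lk_t.png",t["color"]);cv2.imwrite("pics/lk_s.png",s["color"])
    np.save("top3.npy",t,allow_pickle=True)
    A=cv2.resize(t["color"][215:300,245:385],(790,480),interpolation=cv2.INTER_CUBIC);cv2.imwrite("pics/locked.png",A)
E
python3 push.py
```

```text
19.8917 [ 0.45508424 -0.08305358  0.01965184] -0.0030692343806686816 [-0.17  0.12  0.49]
[(-0.118, np.float64(-0.3), 0.7), (-0.106, np.float64(0.3), 1.0), (-0.094, np.float64(-0.4), 0.7), (-0.082, np.float64(-1.0), 1.1), (-0.07, np.float64(-0.4), 0.7), (-0.058, np.float64(-0.0), 0.4), (-0.046, np.float64(-0.0), 0.7), (-0.034, np.float64(0.3), 1.0), (-0.022, np.float64(0.0), 0.6), (-0.01, np.float64(-0.6), 0.7), (0.002, np.float64(-1.0), 1.1), (0.014, np.float64(-0.2), 0.6), (0.026, np.float64(-0.0), 0.8), (0.038, np.float64(-0.0), 0.7), (0.05, np.float64(2.9), 3.1), (0.062, np.float64(3.5), 3.7), (0.074, np.float64(2.3), 2.8), (0.086, np.float64(2.0), 2.9), (0.098, np.float64(2.6), 3.1), (0.11, np.float64(2.7), 3.7), (0.122, np.float64(2.0), 3.1), (0.134, np.float64(2.7), 3.3), (0.146, np.float64(2.6), 3.3), (0.158, np.float64(2.4), 3.2), (0.17, np.float64(3.6), 4.2), (0.182, np.float64(6.4), 6.9), (0.194, np.float64(7.8), 8.9), (0.206, np.float64(10.7), 12.0), (0.218, np.float64(12.4), 14.6), (0.23, np.float64(13.6), 15.9), (0.242, np.float64(14.0), 16.4), (0.254, np.float64(13.7), 16.3), (0.266, np.float64(13.5), 15.9), (0.278, np.float64(10.7), 12.8), (0.29, np.float64(9.6), 11.3), (0.302, np.float64(9.1), 11.1), (0.314, np.float64(9.5), 11.2), (0.326, np.float64(10.1), 12.1), (0.338, np.float64(10.4), 12.5), (0.35, np.float64(11.3), 13.5), (0.362, np.float64(11.8), 13.9), (0.374, np.float64(11.4), 13.4), (0.386, np.float64(10.9), 12.7), (0.398, np.float64(10.3), 12.0), (0.41, np.float64(9.3), 11.0), (0.422, np.float64(8.4), 9.2), (0.434, np.float64(5.5), 6.2), (0.446, np.float64(4.2), 4.6), (0.458, np.float64(-0.2), 0.7)] True 32.9583 [ 0.52818501 -0.13046515  0.01927277]
[-0.4348973  -0.2600107  -0.93472496] 34.1583
```

View pics/locked.png

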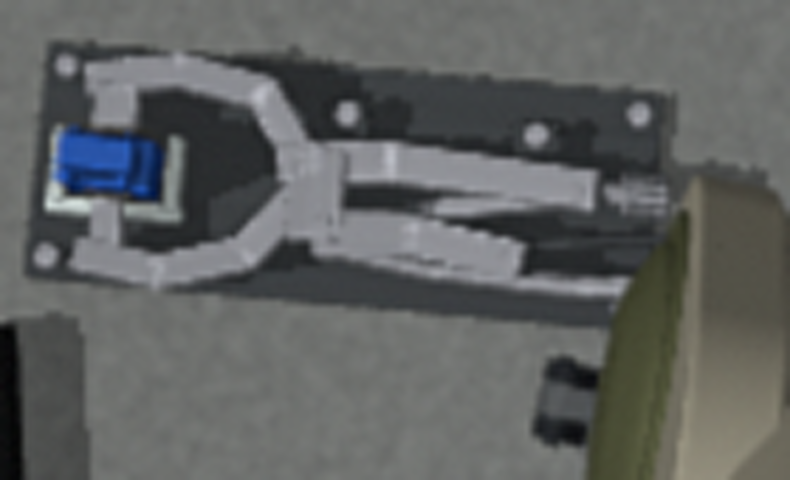

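The handle has swung in beside the fixed one, the moving jaw is on the insert at (107,215), the lug is upright, and the handle stays with the hand off. Push peaked at about 14 N (16 N total) and fell to 0 at the snap. Next is the release lever from the +x side.

```bash
cat > rel.py <<'E'
from h import *
Y=-164;q=None
for fl in(0,1):
    for x in(26,-15):
        k=inverse_kinematics(P2W(x,Y,.019),down(YAW,fl));print(fl,x,None if k is None else np.round(k,2))
q=down(YAW,0)
p=np.array(get_position());line_to([p[0],p[1],.14],v=.2)
movep(P2W(26,Y,.13),q);line_to(P2W(26,Y,.019),q,v=.12,f_stop=8)
f0=favg();print(get_time_s(),get_position(),f0.round(2))
d=MP@np.array([-1,0,0]);x=26;log=[];mx=0;first=None
while x>-22:
    x-=1.5
    line_to(P2W(x,Y,.019),q,v=.05,f_stop=8)
    fv=np.mean([get_force(),(hold(.02),get_force())[1]],0)-f0;f=-(fv@d);log.append((x,round(float(f),1),round(float(np.linalg.norm(fv)),1)))
    mx=max(mx,f)
    if first is None and f>2: first=x
    if f>18: print("hard");break
    if first is not None and x<first-5 and mx>3 and f<1.2: print("sprung");break
print(log,get_time_s())
line_to(P2W(x+20,Y,.019),q,v=.12);p=P2W(x+20,Y,.14);line_to(p,q,v=.2)
movep([.45,-.3,.25],q)
print(get_time_s())
t=capture("top");s=capture("side")
A=cv2.resize(t["color"][215:320,245:385],(400,300),interpolation=cv2.INTER_CUBIC);B=cv2.resize(s["color"][225:320,235:410],(400,300),interpolation=cv2.INTER_CUBIC)
C=cv2.resize(t["color"],(400,300));D=cv2.resize(s["color"],(400,300))
cv2.imwrite("pics/end.png",np.vstack([np.hstack([A,B]),np.hstack([C,D])]))
E
python3 rel.py
```

```text
0 26 [ 0.15  0.76  0.    1.97 -0.    0.41  1.65]
0 -15 [ 0.15  0.74  0.    2.06 -0.    0.34  1.65]
1 26 [-0.29  0.91  0.73  2.   -1.03  0.66 -0.52]
1 -15 [-0.19  0.82  0.54  2.09 -0.92  0.49 -0.59]
36.175 [ 0.60816032 -0.1487855   0.01987407] [-0.74 -0.17 -0.12]
sprung
[(24.5, 0.5, 0.6), (23.0, 0.8, 0.9), (21.5, 1.4, 1.5), (20.0, 1.3, 1.3), (18.5, 1.4, 1.6), (17.0, 0.8, 0.9), (15.5, 0.6, 0.7), (14.0, 0.4, 0.9), (12.5, 1.6, 1.7), (11.0, 2.6, 2.8), (9.5, 4.1, 4.6), (8.0, 5.1, 5.8), (6.5, 5.3, 6.1), (5.0, 4.2, 5.0), (3.5, 3.6, 4.1), (2.0, 3.4, 3.5), (0.5, 2.8, 2.9), (-1.0, 1.9, 2.1), (-2.5, 0.2, 0.2)] 41.2417
43.2667
```

View pics/end.png

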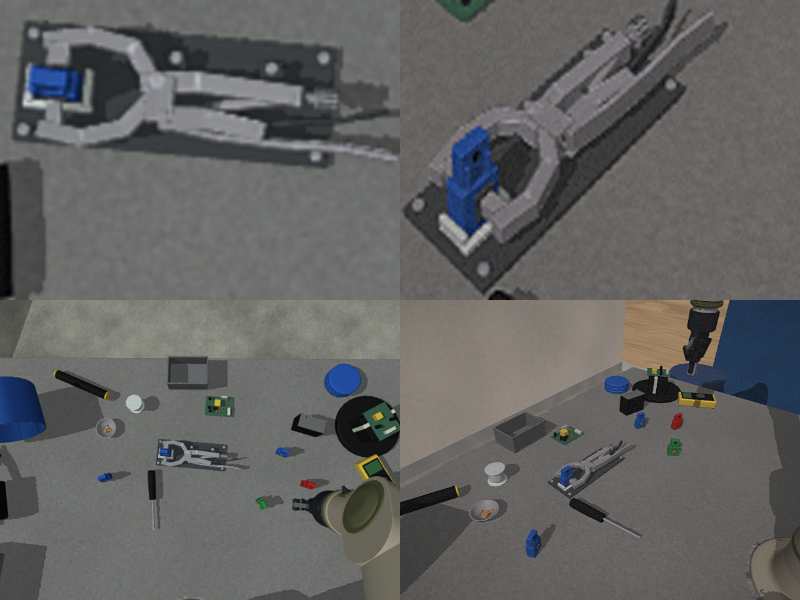

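The pliers are still locked with the lug upright. The push was ended about 2 mm too early: the force had faded to 0 near dead centre, and the toggle fell back. I'll repeat it and carry the stroke through.

```bash
python3 - <<'E'
s=open("rel.py").read()
s=s.replace("x>-22","x>-15").replace("x<first-5 and mx>3 and f<1.2","x<-14").replace("26,Y","18,Y").replace("x=26","x=18").replace("f>18","f>14").replace("pics/end","pics/end2")
s=s.replace("for fl in(0,1)","for fl in()").replace("v=.05,f_stop=8","v=.06,f_stop=10")
open("rel2.py","w").write(s)
E
python3 rel2.py
```

```text
46.0667 [ 0.60018628 -0.14824499  0.01985643] [-0.07 -0.31 -0.04]
sprung
[(16.5, -0.2, 0.6), (15.0, -0.1, 0.5), (13.5, -0.1, 1.1), (12.0, 1.5, 1.7), (10.5, 2.2, 2.7), (9.0, 3.4, 4.4), (7.5, 4.2, 5.1), (6.0, 3.5, 4.6), (4.5, 3.5, 3.8), (3.0, 2.2, 2.7), (1.5, 1.6, 1.8), (0.0, 2.0, 2.2), (-1.5, 0.8, 1.2), (-3.0, 0.5, 0.7), (-4.5, 0.2, 0.5), (-6.0, -0.4, 1.0), (-7.5, -0.0, 0.4), (-9.0, -0.2, 0.4), (-10.5, 0.3, 0.5), (-12.0, -0.2, 0.2), (-13.5, 0.0, 0.4), (-15.0, -0.1, 0.7)] 51.9333
53.9333
```

View pics/end2.png

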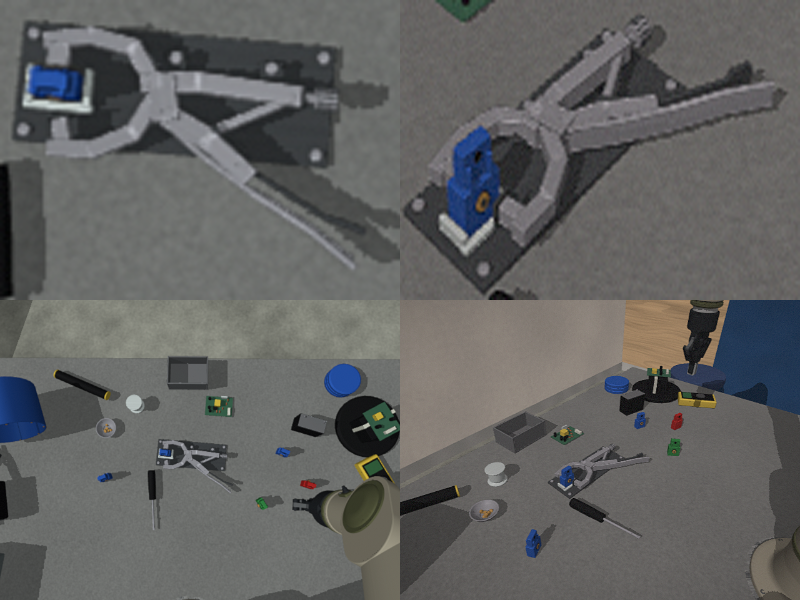

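The pliers have sprung wide open, the lug stands in the nest, its brass head now lies on the face, and nothing else has moved. Handing in.

```bash
python3 -c "
from h import *
print(get_time_s(),get_force());sign_off()"
```

```text
54.0333 [ 0.11834387 -0.18937684 -1.04101182]
the job is handed in; nothing more can be done
```

The job is done and was handed in at about 54 s of the 72 s; `sign_off()` gives no verdict, so I only have my own checks.

- **Lug:** I picked the blue lug whose brass insert stood off its face. I felt for the anvil with it, backed off about 1 mm, and lowered it into the nest. It stopped within 0.3 mm of the expected full depth with about 7 N on it, and I let go.
- **Pressing:** I pushed the handle along its arc. The force peaked at about 14 N along the push (16 N in all) and dropped to zero as the pliers snapped over centre. A picture showed them still locked with the hand off.
- **Release:** My first push on the lever (about 5 N) stopped too early and the pliers stayed locked. A second push, again about 5 N, carried the stroke through and they sprang open.

The last pictures show the pliers wide open and the lug upright in the nest, with the insert head apparently on the face. The other things look unmoved, and the arm is clear. I judged the insert depth, the lock angle and the lug's fit in the nest only from the pictures and forces; I had no direct readings of them.

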